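Release a glued block from a ratchet clamp

ROBOT

A 6-joint arm with a two-finger parallel gripper is mounted at the origin on the work surface. World frame = base frame: x ahead of the robot, y to its left, z up, the work surface at z = 0. Lengths are in m, angles in rad, forces in N, time in s.
With the tool pointing down it reaches from about 0.3 to 0.825 m from the base axis. Payload 5.4 kg.
Tool frame: the origin (TCP) lies at the very end of the fingers, on their centre line; the grasp point (between the pads) lies 19 mm behind it; z points along the fingers, x is the direction in which the jaws open and shut, and the axes are right-handed (so a half turn about z gives the same grasp; the last joint's range is limited). The gripper opens to 92 mm and grips with 3 to 60 N. Pads are 20 mm wide; open, the fingers measure 128 mm over their backs; the gripper's body (75 mm by 189 mm) begins 69 mm behind the grasp point.
Start: joints at [-1.501, 0.158, 1.597, -0, 1.386, -0.21], TCP at [0.159, -0.553, 0.215] pointing down, gripper open.
Joint ranges: [-2.91, 2.91], [-0.94, 2.29], [0.18, 2.7], [-1.29, 4.43], [0.17, 2.64], [-3, 3]. Speed limits (rad/s): [2.57, 2.57, 3.14, 3.14, 3.14, 3.14].

INTERFACE

Orientations are given as a rotation vector (axis times angle).
In Python, from workcell import bot gives the robot as it stands. Calls block until the motion is done:
- bot.goto(position, orientation): joint-space move of the TCP to a pose.
- bot.line_to(position, rot=None, max_speed=0.15): straight line of the TCP; rot=None keeps the orientation; max_speed is the mean speed in m/s.
- bot.set_joints(angles): joint-space move.
- bot.set_gripper(opening, newtons=None): opening from 0.0 (shut) to 1.0 (fully open); newtons is the grip in N (None keeps the last); returns when the fingers have stopped.
- bot.hold(seconds).
- bot.inverse_kinematics(position, orientation): joint angles nearest the present ones, or None.
- bot.read_camera(name): name is "scene" or "top"; returns a dict with "pixels" (480x640x3 uint8, blue, green, red), "fx", "fy", "cx", "cy" (pixels), "R" (3x3) and "t" (3): a world point X has camera coordinates R X + t. Camera axes: x right, y down, z forward; pixel columns grow to the right and rows downward; lengths in m; the calibration is good to about 2 mm. A picture is of the moment at which its call begins. There is no depth.
A pose or a line that the arm cannot do raises bot.MotionError and nothing moves.
- bot.job_done(): hands the job in, once; it reports no verdict.
Readings, each from a call of its own:
- bot.current_clock(): time.
- bot.current_joints(): joint angles.
- bot.current_joint_vel(): joint speeds.
- bot.current_effort(): joint torques, N m.
- bot.current_ee_pos(): TCP position.
- bot.current_tool_rot(): TCP orientation.
- bot.current_contact_force(): force on the tool from outside, world axes, zero at the start.
- bot.current_ft_torque(): the same for the moment, N m.
- bot.current_opening(): opening from 0.0 (shut) to 1.0 (fully open).
Only numpy, scipy, OpenCV 4.12 (cv2) and the standard library are available. Lean on these libraries where they do the work, as an engineer would, in place of code of your own. Each camera call takes 0.05 s, during which the arm holds its last target. There are 200 camera calls.

TASK

The glued plywood block is dry. Press gently on the round screw head on the tail of the clamp's pawl and keep it pressed, so that the pawl stays off the ratchet wheel until the moving jaw has crept all the way back and the block is loose; do not lean hard on the clamp. Then lift the block out and set it down upright in the open tray, leaving the tin, the screwdriver and the sanding block alone.

Things in the scene. Friction and masses are not known exactly. Their poses are not given: they have to be found in the camera images.
- clamp: Bench clamp bolted to the table: grey base plate 90 x 325 x 10 mm, two jaws, ratchet wheel, sprung pawl. Origin on the table under the clamped block's centre; +y (z is up) runs from the block past moving jaw, wheel and pawl to the pawl's tail, and is the way the moving jaw backs off. The jaws are 30 mm wide (x) at the block and 52 mm high; the fixed jaw is on the block's -y side.
- wheel_axle (a point): Centre of the upright steel ratchet wheel, 64 mm across, fixed to the clamp 130 mm along its +y, 44 mm above the table. The dark pawl lies over it, at most 86 mm above the table. A steel bar, up to 68 mm high, ties the moving jaw to the wheel's axle on the -x side.
- tail_top (a point): Centre of the top of the pawl's flat tail as it lies at rest. The point is fixed to the clamp (does not move with the pawl), 226 mm along its +y, 69 mm above the table. A steel screw with a flat round head, 20 mm across, stands up from the tail here: the head's top is 6 to 22 mm above this point, set differently each time and not measured.
- pawl_pin (a point): The pawl's pivot, fixed to the clamp between wheel and tail, 58 mm above the table, 47 mm from the screw head: pressing the head lifts the pawl's tip. From touch, the head rises to 6 to 10 N, eases as the tip slips off after about 5 mm, is clear at 6, meets a firm rubber stop at 8. Let up too soon, the pawl drops into the next tooth and holds the jaw again.
- jaw (a joint): How far the moving jaw has backed off, m: 0 clamped, 0.030 fully back. A spring drives it, slowly, about 5 s for the full way, as long as the pawl is held clear of the wheel.
- block_center (a point): Centre of the plywood block, 36 mm (x) x 45 mm (y, the clamping direction) x 60 mm tall, about 90 g, upright on the clamp's 10 mm base plate between the jaws, axes along the clamp's. The moving jaw's sprung rubber pad pinches it with some 14 N until the jaw has backed off. Its sides facing +x and -x are free for the fingers.
- tray: Open black tray fixed to the table, 150 x 150 mm outside, 30 mm high, walls and floor 6 mm thick. Origin at the centre of its underside, z up.
- tin: Bystander: a closed tin, 80 mm across, 105 mm high, origin at the centre of its underside.
- screwdriver: Bystander: a screwdriver lying on the table, its length along its x.
- sander: Bystander: a black rubber sanding block, 50 x 90 x 28 mm, origin at the centre of its underside.
Not all that is in view belongs to the job. There is more than one size of the tray; the job needs the larger.

How it is judged:
On the way, in this order (a step that is already met when the one before it is completed fails the run):
1. the moving jaw has backed off at least 27 mm with the block still standing in its place (within 10 mm) (value of joint jaw above 0.027 m and distance of block_center from where it was at the start of the episode below 0.01 m), for 0.2 s.
2. the block has been lifted clear, at least 25 mm up (height (world z) of block_center above 0.065 m), for 0.05 s.
At the end, for the whole second after the job is handed in: The block stands upright (within 0.12 rad) on the tray's floor, inside its walls, let go and at rest, and the moving jaw is still backed off by more than 25 mm (x of block_center in the frame of tray between -0.058 and 0.058 m and y of block_center in the frame of tray between -0.058 and 0.058 m and height (world z) of block_center between 0.031 and 0.041 m and angle between block_center's own z axis and vertical below 0.12 rad and value of joint jaw above 0.025 m); the robot touches nothing.
It fails at once if the robot pushes on the clamp (any part of it) with more than 20 N (contact force between clamp and the fingers above 20 N or contact force between clamp and the arm above 20 N).
It fails at once if the block is dropped: falling unheld faster than 0.6 m/s (linear speed of block above 0.6 m/s and contact force between block and the fingers below 0.1 N).
It fails at once if the tin, screwdriver or sanding block is moved by more than 20 mm (distance of any of tin, screwdriver, sander from where it was at the start of the episode above 0.02 m).
It also fails if it takes over 70 s, if anything falls off the work surface, if the arm or the gripper's body presses on something with over 40 N, if the wrist force passes 120 N, or if a joint passes its speed limit or range.

## Working session

There is one attempt and no reset: what is moved stays moved. The work goes in short steps, each a Python script; the robot and the scene stay as the last script left them, time stands still between calls to the robot, and variables do not carry over. Pictures are saved under pics/ and viewed, about 8 in all and at most 12, crops included, and the job is handed in when it is done.

```bash
mkdir -p pics; ls
python3 - <<'E'
from workcell import bot
import cv2, numpy as np, pickle
d={}
for n in("scene","top"):
    c=bot.read_camera(n); d[n]=c
    cv2.imwrite(f"pics/{n}0.png",c["pixels"])
    print(n,c["fx"],c["fy"],c["cx"],c["cy"],np.round(c["R"],3).tolist(),c["t"], "pos",-c["R"].T@c["t"])
pickle.dump(d,open("cam0.pkl","wb"))
print(bot.current_clock(),bot.current_tool_rot(),bot.current_contact_force())
E
```

```text
pics
scene 542.6909387499193 542.6909387499193 326.2953459001645 238.86206832919123 [[-0.25, 0.968, 0.011], [0.773, 0.206, -0.6], [-0.583, -0.142, -0.8]] [ 0.08436849 -0.397135    1.45189524] pos [1.17508281 0.20579916 0.92177065]
top 474.6664665681959 474.6664665681959 317.1767393914591 246.17418779716286 [[-0.017, -1.0, 0.019], [-0.997, 0.015, -0.073], [0.073, -0.02, -0.997]] [0.04916979 0.58362212 1.11311918] pos [0.50168884 0.06221899 1.15173949]
0.1 [-2.50846349e+00  1.88924312e+00  1.80826415e-03] [ 0.47185127 -0.28863717 -0.27432495]
```

View pics/top0.png

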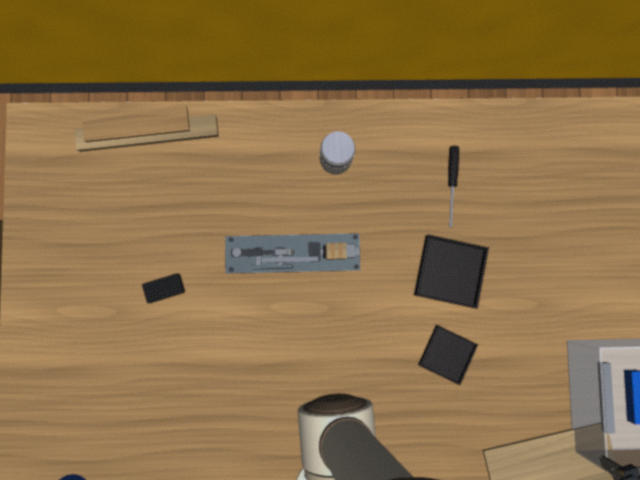

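View pics/scene0.png

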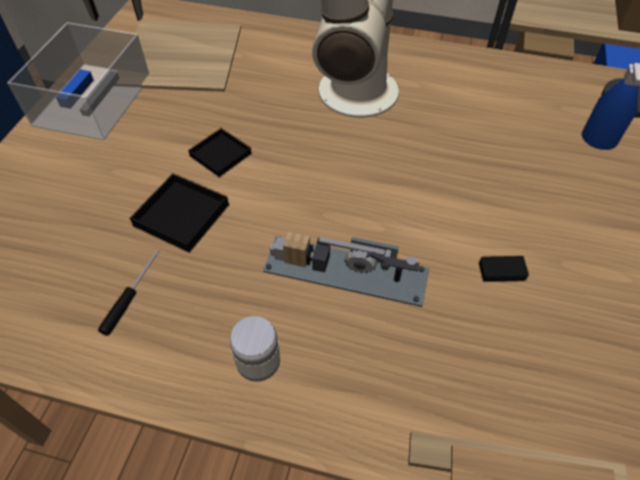

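The top view shows the clamp at cols 225-360, rows 233-273. The screw head is near (237,253), the block near (336,251), the larger tray near (451,271), the tin at (338,148) and the sander at (163,288). The clamp's +y points to image left, which is world +y. Next I'll enlarge the clamp in both views.

Run:
```python
import cv2, numpy as np, pickle
d=pickle.load(open("cam0.pkl","rb"))
a=d["top"]["pixels"][225:283,215:370]; b=d["scene"]["pixels"][225:310,255:440]
a=cv2.resize(a,None,fx=5,fy=5,interpolation=cv2.INTER_CUBIC); b=cv2.resize(b,None,fx=4,fy=4,interpolation=cv2.INTER_CUBIC)
o=np.zeros((a.shape[0]+b.shape[0]-40,max(a.shape[1],b.shape[1]),3),np.uint8)[:600]
o=np.zeros((290+310,780,3),np.uint8); o[:290,:775]=a; o[290:,:740]=b[:310]
cv2.imwrite("pics/crop.png",o)
```

```text
(no output)
```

View pics/crop.png

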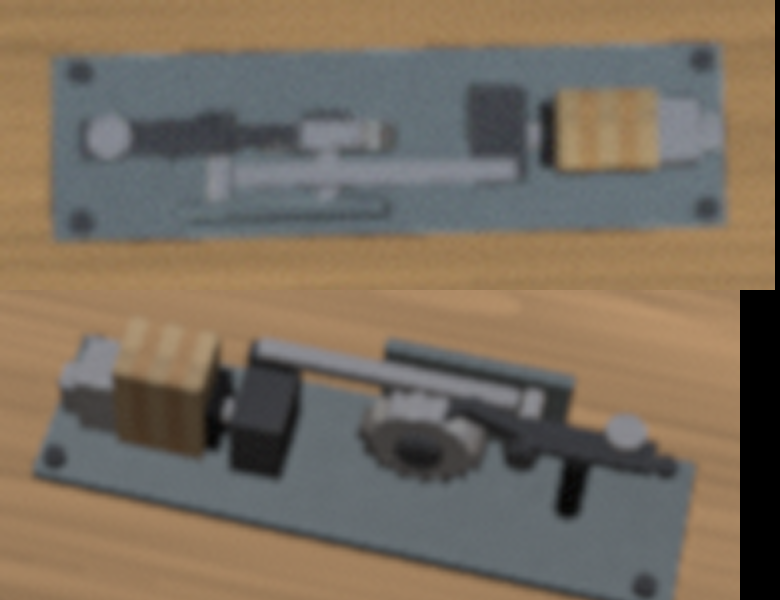

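Top-crop pixels: plate corners (52,58), (722,43), (725,226) and (53,240); screw head centre (108,136), block top centre (608,130). In the scene crop the head is at (628,432). I'll compute positions from these and triangulate the head.

```bash
cat > h.py <<'E'
import numpy as np, cv2, pickle
def onplane(c,uv,z):
    r=c["R"].T@np.array([(uv[0]-c["cx"])/c["fx"],(uv[1]-c["cy"])/c["fy"],1.]); p=-c["R"].T@c["t"]
    return p+r*(z-p[2])/r[2]
def tri(cs,uvs):
    P=[np.array([[c["fx"],0,c["cx"]],[0,c["fy"],c["cy"]],[0,0,1]])@np.c_[c["R"],c["t"]] for c in cs]
    X=cv2.triangulatePoints(P[0],P[1],np.array(uvs[0],float),np.array(uvs[1],float)).ravel(); return X[:3]/X[3]
E
python3 - <<'E'
from h import *
d=pickle.load(open("cam0.pkl","rb")); T=d["top"];S=d["scene"]
np.set_printoptions(precision=4,suppress=True)
t=lambda u,v:(u/5+215-.4,v/5+225-.4); s=lambda u,v:(u/4+255-.4,(v-290)/4+225-.4)
c=np.array([onplane(T,t(*p),.01) for p in[(52,58),(722,43),(725,226),(53,240)]]); print(c,c.mean(0))
print("len",np.linalg.norm(c[0]-c[1]),np.linalg.norm(c[0]-c[3]))
y=(c[0]+c[3]-c[1]-c[2])[:2];y/=np.linalg.norm(y); print("yaw",np.arctan2(-y[0],y[1]))
h=tri([T,S],[t(108,136),s(628,432)]);print("head",h)
b=onplane(T,t(608,130),.07);print("block top",b,"dist",np.linalg.norm((h-b)[:2]))
print("pred head",b[:2]+.226*y, onplane(T,t(108,136),.083))
# block scene top face centre: corners
print("block scene",onplane(S,s(172,348),.07))
tr=np.array([onplane(T,p,.03) for p in[(428,235),(488,247),(477,307),(415,294)]]);print(tr,tr.mean(0),np.linalg.norm(tr[0]-tr[1]),np.arctan2(*(tr[0]-tr[3])[1::-1]))
for n,p,z in(("tin",(338,146),.105),("sander",(163,288),.028),("scr",(453,165),.02)):print(n,onplane(T,p,z))
E
```

```text
[[ 0.6126  0.261   0.01  ]
 [ 0.6151 -0.0622  0.01  ]
 [ 0.5265 -0.0616  0.01  ]
 [ 0.5251  0.2608  0.01  ]] [0.5698 0.0995 0.01  ]
len 0.3232991196316163 0.08751733929891738
yaw 0.005985541696342863
head [0.5698 0.2242 0.0823]
block top [ 0.5699 -0.0026  0.07  ] dist 0.22677103104840435
pred head [0.5686 0.2234] [0.5699 0.2233 0.083 ]
block scene [0.5687 0.0007 0.07  ]
[[ 0.6063 -0.2248  0.03  ]
 [ 0.5754 -0.3676  0.03  ]
 [ 0.4338 -0.3353  0.03  ]
 [ 0.4669 -0.1892  0.03  ]] [ 0.5206 -0.2792  0.03  ] 0.14610781021977579 -0.24990100355855685
tin [ 0.8033 -0.0092  0.105 ]
sander [0.4911 0.4031 0.028 ]
scr [ 0.7774 -0.2943  0.02  ]
```

Everything is consistent: plate 323 x 87.5 mm, head about 226 mm from the block and 0.082 high, tray side about 147 mm. I'll shut the fingers, go above the head and press with force watching.

Run:
```python
from workcell import bot
from h import *
np.set_printoptions(precision=4,suppress=True)
H=np.array([.5695,.2235]); R=[np.pi,0,0]
bot.set_gripper(0.0,10)
bot.goto([*H,.17],R); bot.line_to([*H,.098],max_speed=.1); bot.hold(.3)
F=lambda:np.mean([bot.current_contact_force() for _ in range(5)],axis=0)
f0=F(); print(bot.current_clock(),"f0",f0,bot.current_ee_pos(),bot.current_opening())
z=.098; touch=None; log=[]
while z>.060:
    z-=.001 if touch is None else .0005
    bot.line_to([*H,z],max_speed=.02); f=(F()-f0)[2]; za=bot.current_ee_pos()[2]
    log.append((round(z,4),round(za,4),round(f,2)))
    if touch is None and f>1.0: touch=za; print("touch",touch)
    if touch and (touch-za>=.0065 or f>13): break
for l in log[-20:]: print(l)
print(bot.current_clock())
for i in range(4): bot.hold(.3); print(F()-f0,bot.current_ee_pos(),bot.current_clock())
```

```text
5.6917 f0 [ 0.3576 -0.1848  0.15  ] [0.5698 0.2236 0.0986] 0.006512663816343629
touch 0.08550439593529176
(0.089, np.float64(0.0889), np.float64(0.05))
(0.088, np.float64(0.0879), np.float64(-0.25))
(0.087, np.float64(0.0869), np.float64(-0.94))
(0.086, np.float64(0.0862), np.float64(0.78))
(0.085, np.float64(0.0855), np.float64(3.96))
(0.0845, np.float64(0.0853), np.float64(6.82))
(0.084, np.float64(0.0852), np.float64(8.2))
(0.0835, np.float64(0.0847), np.float64(8.15))
(0.083, np.float64(0.0846), np.float64(9.44))
(0.0825, np.float64(0.0841), np.float64(8.8))
(0.082, np.float64(0.0836), np.float64(9.38))
(0.0815, np.float64(0.0835), np.float64(10.93))
(0.081, np.float64(0.083), np.float64(10.89))
(0.0805, np.float64(0.0825), np.float64(11.28))
(0.08, np.float64(0.082), np.float64(10.7))
(0.0795, np.float64(0.0808), np.float64(6.67))
(0.079, np.float64(0.0803), np.float64(6.62))
(0.0785, np.float64(0.0799), np.float64(6.4))
(0.078, np.float64(0.0794), np.float64(7.61))
(0.0775, np.float64(0.079), np.float64(7.09))
12.6917
[-1.6531  6.5902  6.4192] [0.5704 0.2253 0.079 ] 12.9917
[-1.684   5.6172  7.4128] [0.5704 0.2254 0.079 ] 13.2917
[-1.2507  6.5945  7.1503] [0.5704 0.2253 0.079 ] 13.5917
[-2.0347  6.2033  7.1572] [0.5705 0.2254 0.079 ] 13.8917
```

The force peaked at 11 N, then eased at about 5 mm. I'm now 7.2 mm down with no stop force, so I'll hold and watch the jaw.

Run:
```python
from workcell import bot
from h import *
bot.hold(4.8)
print(bot.current_clock(),bot.current_ee_pos(),bot.current_contact_force())
T=bot.read_camera("top");S=bot.read_camera("scene")
pickle.dump({"top":T,"scene":S},open("cam1.pkl","wb"))
d=pickle.load(open("cam0.pkl","rb"))
ims=[c["pixels"][225:283,275:370] for c in(d["top"],T)]+[c["pixels"][225:283,255:350] for c in (d["scene"],S)]
ims=[cv2.resize(i,None,fx=4,fy=4,interpolation=cv2.INTER_CUBIC) for i in ims]
cv2.imwrite("pics/jaw.png",np.vstack([np.hstack(ims[:2]),np.hstack(ims[2:])]))
```

```text
18.6917 [0.57042713 0.22533093 0.07899122] [-0.67395779  6.22340594  7.9569265 ]
```

View pics/jaw.png

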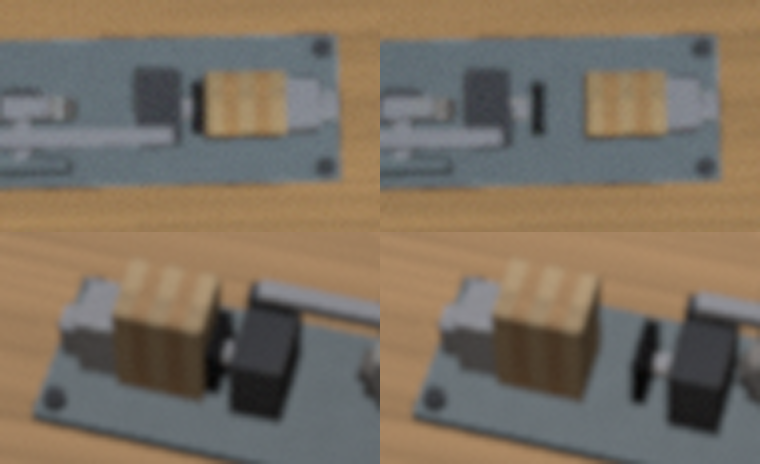

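The pad has left the block and the jaw body has moved about 12.5 px, roughly 28-29 mm. I'll hold longer, check numerically that it has stopped, then release and fetch the block.

Run:
```python
from workcell import bot
from h import *
np.set_printoptions(precision=4,suppress=True)
bot.hold(2.0)
T=bot.read_camera("top"); d=pickle.load(open("cam1.pkl","rb"))["top"]; d0=pickle.load(open("cam0.pkl","rb"))["top"]
g=lambda c:cv2.GaussianBlur(c["pixels"],(0,0),1.).astype(float)[238:272,290:350]
print("diff last2s",np.abs(g(T)-g(d)).max(),"diff from start",np.abs(g(T)-g(d0)).max())
H=bot.current_ee_pos()[:2]
bot.line_to([*H,.11],max_speed=.05); print("after release",bot.current_contact_force(),bot.current_clock())
bot.line_to([*H,.15])
B=[.5692,-.0015]; R=[np.pi,0,0]
bot.set_gripper(.85)
bot.goto([*B,.15],R); print(bot.current_ee_pos(),bot.current_clock())
S=bot.read_camera("scene");T=bot.read_camera("top");pickle.dump({"top":T,"scene":S},open("cam2.pkl","wb"))
print("diff after release (pad region)",np.abs(g(T)-g(d)).max())
cv2.imwrite("pics/pre.png",cv2.resize(S["pixels"][150:300,230:430],None,fx=4,fy=4,interpolation=cv2.INTER_CUBIC))
```

```text
diff last2s 3.0 diff from start 61.0
after release [ 0.6602  0.8576 -0.3241] 21.6417
[ 0.5693 -0.0006  0.15  ] 24.1667
diff after release (pad region) 118.0
```

View pics/pre.png

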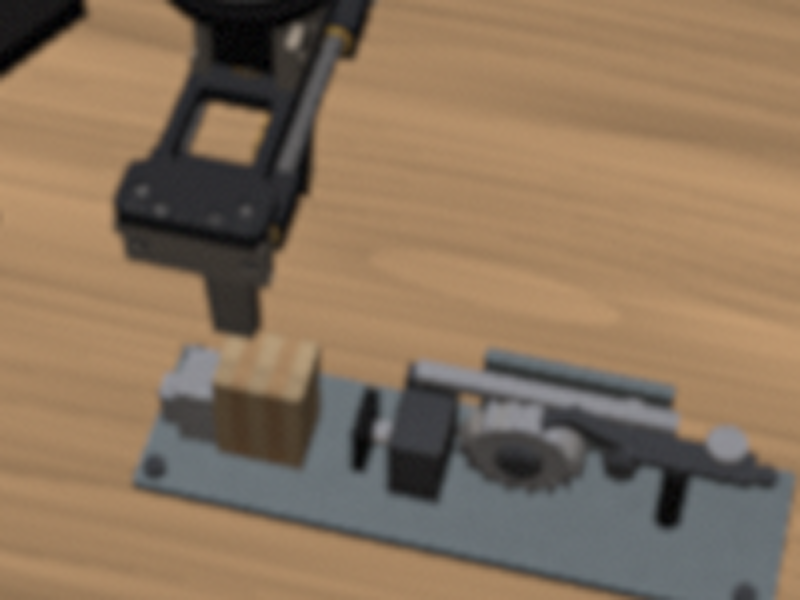

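The jaw is fully back and stationary, with the pad well clear, and the block is standing in place under the fingers. Now I'll grasp, lift, and stop above the tray for a look.

Run:
```python
from workcell import bot
from h import *
np.set_printoptions(precision=4,suppress=True)
B=[.5692,-.0008]; F=bot.current_contact_force
bot.line_to([*B,.08],max_speed=.1); print(F())
bot.line_to([*B,.036],max_speed=.06); print(F())
bot.set_gripper(0.2,20); print("open mm",bot.current_opening()*92,F(),bot.current_ee_pos())
bot.hold(.2)
bot.line_to([*B,.06],max_speed=.04); print(F())
bot.line_to([*B,.16],max_speed=.08); print("open mm",bot.current_opening()*92,F())
a=-.25; R=[np.pi*np.cos(a/2),np.pi*np.sin(a/2),0]
bot.goto([.5206,-.2792,.16],R); bot.line_to([.5206,-.2792,.09],max_speed=.1)
print(bot.current_ee_pos(),bot.current_clock(),bot.current_opening()*92)
S=bot.read_camera("scene")
cv2.imwrite("pics/tray.png",cv2.resize(S["pixels"][90:270,100:300],None,fx=3,fy=3,interpolation=cv2.INTER_CUBIC))
```

```text
[0.4009 0.9177 0.4388]
[ 0.4322  0.4288 -0.0544]
open mm 35.41546421250623 [1.4588 0.4428 1.242 ] [ 0.5695 -0.0008  0.0362]
[-0.0841  0.526  -1.0276]
open mm 35.86066193142112 [ 0.0956  0.6568 -2.3467]
[ 0.5211 -0.2795  0.0907] 31.0 35.70462502055846
```

View pics/tray.png

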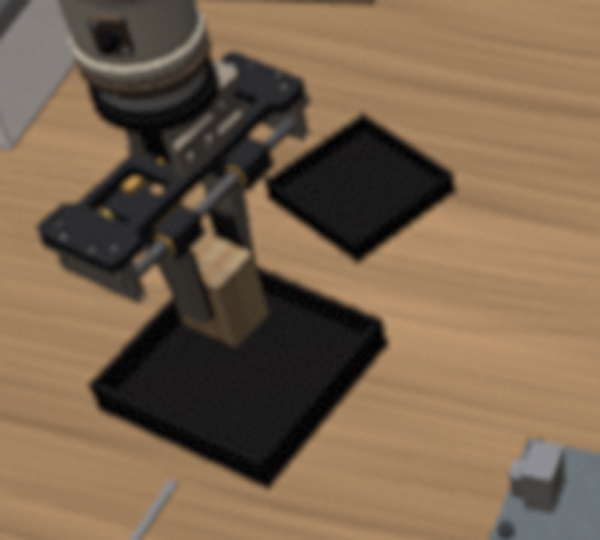

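The block is held upright above the larger tray. I'll lower it with force watching (contact expected at TCP z of about 0.032), release and back off.

Run:
```python
from workcell import bot
from h import *
np.set_printoptions(precision=4,suppress=True)
P=[.5206,-.2792]; F=lambda:np.mean([bot.current_contact_force() for _ in range(5)],axis=0)
bot.line_to([*P,.036],max_speed=.05); bot.hold(.2); f0=F(); z=.036
while z>.028:
    z-=.0007; bot.line_to([*P,z],max_speed=.02); f=(F()-f0)[2]
    if f>2: break
print("contact",z,f,bot.current_ee_pos())
bot.set_gripper(.6,10); bot.hold(.3)
bot.line_to([*P,.12],max_speed=.06); bot.line_to([*P,.2]); bot.goto([.40,-.45,.25],bot.current_tool_rot()); bot.hold(.5)
print(bot.current_clock(),bot.current_contact_force())
T=bot.read_camera("top");S=bot.read_camera("scene")
cr=lambda c,r:cv2.resize(c["pixels"][r[0]:r[0]+145,r[1]:r[1]+200],(400,290),interpolation=cv2.INTER_CUBIC)
cv2.imwrite("pics/end.png",np.vstack([np.hstack([cr(T,(200,320)),cr(S,(140,110))]),np.hstack([cr(T,(200,200)),cr(S,(190,250))])]))
```

```text
contact 0.0318 4.125754861002813 [ 0.5207 -0.2793  0.0321]
38.425 [ 0.3221 -0.1617 -0.1528]
```

View pics/end.png

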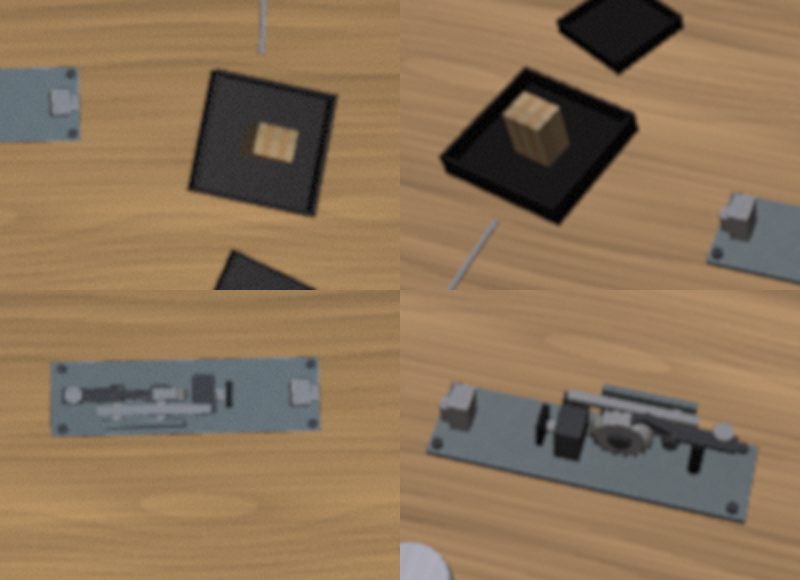

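The block stands upright near the tray's middle (top panel about (275,142), tray centre about (262,142), partly parallax). The jaw is still fully back and the robot is clear, so I'm handing in.

```bash
python3 -c "
from workcell import bot
bot.job_done(); print(bot.current_clock())"
```

```text
the job is handed in; nothing more can be done
the job is handed in; nothing more can be done
```

The plywood block is standing upright in the larger tray, and the job is handed in. The clock read 38.4 s at my last check, and the hand-in gives no verdict.

- **Clamp release:** I pressed the screw head down about 7 mm with shut fingers. The vertical force peaked at about 11 N, eased at about 5 mm as the pawl slipped off, and then held near 7 N. With about 6 N sideways as well, the total stayed well under 20 N. I held it until the jaw had stopped moving. It backed off about 28–29 mm by pixel measure, against a full travel of 30 mm.
- **Block transfer:** The grip measured 35–36 mm, which matches the block's width. It touched the tray floor at the expected height with about 4 N before I let go.
- **Final pictures:** The block is upright near the tray's middle, the jaw is still fully back, and the arm is clear with no contact force.
- **Not fully checked:** One image comparison after release gave a large difference, because the gripper was in view; the later pictures show the jaw back. The tin, screwdriver and sanding block were never approached, and I did not measure their positions again at the end.

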